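# Press the bottle caps home in order

### The job

Three filled bottles stand on the filling bench with their push-on caps still standing proud. With your fingertips, gently press the caps down until they are fully home, one after the other from the smallest bottle to the tallest: first the short wide jar, then the middle bottle, last the tall slim bottle. Do not pick up, tip or shove the bottles, and leave the empty bottle, the spare cap and the label roll alone.

Things in the scene. Friction and masses are not known exactly. Their poses are not given: they have to be found in the camera images.
- jar: The short, wide filled jar: yellow-green contents, pale plain label, round, 84 mm in diameter, loose, about 0.42 kg, standing upright on the worktop. Its sides are straight up to 53 mm and slope in to the neck at 71 mm; a white neck and the green push-on cap follow. Origin: centre of its underside; z up.
- jar_cap_top (a point): Centre of the flat top of its green cap: ribbed skirt 40 mm wide, 13 mm high, with a soft crown 33 mm wide, 20 mm high in all. Press the crown; it gives up to 6 mm at 2.5 N per mm and springs back. On the bottle's axis, 105 mm above the bottle's underside with the cap fully proud and 91 mm with it fully home; it moves with the crown.
- jar_cap (a joint): How far that cap has been pressed down on the neck, its soft crown's give not counted (m): 0 fully proud, 0.014 fully home against its stop; starts between 0 and 0.003. A steady push of about 4 N moves it, while the crown gives about 1.6 mm; it has no spring and stays where it is left. At 0.014 it meets a firm stop: a push of 6 to 12 N is ample.
- mid: The middle filled bottle, between the other two in height and width: yellow-green contents, pale plain label, round, 70 mm in diameter, loose, about 0.36 kg, standing upright on the worktop. Its sides are straight up to 78 mm and slope in to the neck at 96 mm; a white neck and the green push-on cap follow. Origin: centre of its underside; z up.
- mid_cap_top (a point): Centre of the flat top of its green cap: ribbed skirt 40 mm wide, 13 mm high, with a soft crown 33 mm wide, 20 mm high in all. Press the crown; it gives up to 6 mm at 2.5 N per mm and springs back. On the bottle's axis, 130 mm above the bottle's underside with the cap fully proud and 116 mm with it fully home; it moves with the crown.
- mid_cap (a joint): How far that cap has been pressed down on the neck, its soft crown's give not counted (m): 0 fully proud, 0.014 fully home against its stop; starts between 0 and 0.003. A steady push of about 4 N moves it, while the crown gives about 1.6 mm; it has no spring and stays where it is left. At 0.014 it meets a firm stop: a push of 6 to 12 N is ample.
- slim: The tall, slim filled bottle: yellow-green contents, pale plain label, round, 56 mm in diameter, loose, about 0.28 kg, standing upright on the worktop. Its sides are straight up to 103 mm and slope in to the neck at 121 mm; a white neck and the green push-on cap follow. Origin: centre of its underside; z up.
- slim_cap_top (a point): Centre of the flat top of its green cap: ribbed skirt 40 mm wide, 13 mm high, with a soft crown 33 mm wide, 20 mm high in all. Press the crown; it gives up to 6 mm at 2.5 N per mm and springs back. On the bottle's axis, 155 mm above the bottle's underside with the cap fully proud and 141 mm with it fully home; it moves with the crown.
- slim_cap (a joint): How far that cap has been pressed down on the neck, its soft crown's give not counted (m): 0 fully proud, 0.014 fully home against its stop; starts between 0 and 0.003. A steady push of about 4 N moves it, while the crown gives about 1.6 mm; it has no spring and stays where it is left. At 0.014 it meets a firm stop: a push of 6 to 12 N is ample.
- empty: Bystander: empty, open clear bottle without a cap, 60 mm in diameter, 142 mm tall, loose, light. Origin: centre of its underside.
- spare_cap: Bystander: a spare green cap lying loose on the worktop, 40 mm in diameter, 20 mm high. Origin: centre of its underside.
- roll: Bystander: roll of blank white labels lying flat, 90 mm in diameter, 50 mm high, with a 50 mm hole, loose. Origin: centre of its underside.
- crate_rim (a point): Middle of the top edge of the right-hand (-y) wall of a fixed green slatted crate of empty bottles, an obstacle to the left of the work; it extends 300 mm roughly along x, half either side of this point, and 320 mm from here to the left; rim 130 mm high, bottles in it reach 148 mm.

How it is judged:
By the outcome, as a careful person would: the job done as asked, in the order asked, and still so for the second after the job is handed in, with the robot touching nothing.
It also fails if it takes over 51 s, if anything falls off the work surface, if the arm or the gripper's body presses on something with over 40 N, if the wrist force passes 120 N, or if a joint passes its speed limit or range.

### The arm

A 6-joint arm with a two-finger parallel gripper is mounted at the origin on the work surface. World frame = base frame: x ahead of the robot, y to its left, z up, the work surface at z = 0. Lengths are in m, angles in rad, forces in N, time in s.
With the tool pointing down it reaches from about 0.3 to 0.75 m from the base axis. Payload 8.5 kg.
Tool frame: the origin (TCP) lies at the very end of the fingers, on their centre line; the grasp point (between the pads) lies bot.grasp_offset behind it (bot.grasp_offset is the distance from the TCP to the grasp point, in m); z points along the fingers, y is the line along which they close (so a half turn about z gives the same grasp; the last joint's range is limited). The gripper opens to 88 mm and grips with 3 to 60 N. Pads are 18 mm wide; open, the fingers measure 123 mm over their backs; the gripper's body (75 mm by 187 mm) begins 45 mm behind the grasp point.
Start: joints at [1.036, 0.381, 1.297, -0, 1.464, -0.215], TCP at [0.173, 0.522, 0.239] pointing down, gripper open.
Joint ranges: [-3.11, 3.11], [-0.89, 2.33], [0.22, 2.48], [-1.42, 4.56], [0.17, 2.85], [-2.88, 2.88]. Speed limits (rad/s): [2.39, 2.39, 3.14, 3.14, 3.14, 3.14].

### API

Orientations are given as a unit quaternion [x, y, z, w].
In Python, from workcell import bot gives the robot as it stands. Calls block until the motion is done:
- bot.move_to(position, orientation): joint-space move of the TCP to a pose.
- bot.move_l(position, ori=None, feed=0.15, force_limit=None): straight line of the TCP; ori=None keeps the orientation; feed is the mean speed in m/s. With force_limit (N) it stops when the force on the tool has changed by that much, and returns True; else False.
- bot.move_joints(angles): joint-space move.
- bot.gripper_open() and bot.gripper_close(): open the fingers fully, or close them until they stop; the grip force is fixed at half the most.
- bot.dwell(seconds).
- bot.solve_ik(position, orientation): joint angles nearest the present ones, or None.
- bot.camera(name): name is "scene" or "top"; returns (picture, depth): 384x512x3 uint8, blue, green, red; 384x512 float32, m along the optical axis (not along the pixel's ray), 0 where there is no reading.
- bot.camera_info(name): a dict with "fx", "fy", "cx", "cy" (pixels), "D" ([k1, k2, p1, p2, k3] as OpenCV has them; the pictures are not rectified), "R" (3x3) and "t" (3): a world point X has camera coordinates R X + t. Camera axes: x right, y down, z forward; pixel columns grow to the right and rows downward; lengths in m; the calibration is good to about 2 mm. A picture is of the moment at which its call begins. camera_info takes no time and is no camera call.
A pose or a line that the arm cannot do raises bot.PlanningError and nothing moves.
- bot.close_job(): hands the job in; it is judged then, once.
Readings, each from a call of its own:
- bot.read_time_s(): time.
- bot.read_qpos(): joint angles.
- bot.read_dq(): joint speeds.
- bot.read_joint_torque(): joint torques, N m.
- bot.read_position(): TCP position.
- bot.read_eef_rot(): TCP orientation.
- bot.read_ft_force(): force on the tool from outside, world axes, zero at the start.
- bot.read_torque(): the same for the moment, N m.
- bot.read_width(): finger opening in m.
- bot.read_grip_force(): force on a finger pad.
Only numpy, scipy, OpenCV 4.12 (cv2) and the standard library are available. Lean on these libraries where they do the work, as an engineer would, in place of code of your own. Each camera call takes 0.05 s, during which the arm holds its last target. There are 200 camera calls.

## Working session

There is one attempt and no reset: what is moved stays moved. The work goes in short steps, each a Python script; the robot and the scene stay as the last script left them, time stands still between calls to the robot, and variables do not carry over. Pictures are saved under pics/ and viewed, at most 10 in all, crops included, and the job is handed in when it is done.

```bash
mkdir -p pics
python3 - <<'E'
from workcell import bot
import cv2,numpy as np
for n in("scene","top"):
    p,d=bot.camera(n); cv2.imwrite(f"pics/{n}0.png",p); np.savez(f"{n}0.npz",p=p,d=d)
    i=bot.camera_info(n); print(n,i)
print(bot.read_time_s(),bot.read_eef_rot(),bot.grasp_offset)
E
```

```text
scene {'fx': 374.3795283266538, 'fy': 374.3795283266538, 'cx': 257.3504030859067, 'cy': 186.4589189627981, 'D': array([-0.08113247,  0.        ,  0.        ,  0.        ,  0.        ]), 'R': array([[ 0.43478699,  0.9004551 ,  0.01186982],
       [ 0.61638256, -0.28796067, -0.73290599],
       [-0.6565309 ,  0.32597434, -0.68022637]]), 't': array([-0.22842433, -0.27339948,  1.46235471])}
top {'fx': 448.2868121088474, 'fy': 448.2868121088474, 'cx': 250.18915108563047, 'cy': 185.4228690568374, 'D': array([-0.02067552,  0.        ,  0.        ,  0.        ,  0.        ]), 'R': array([[-0.02268308, -0.99969311, -0.00995786],
       [-0.99037218,  0.02382989, -0.13636379],
       [ 0.13655924,  0.00676883, -0.99060878]]), 't': array([0.0106501 , 0.59770043, 1.39916948])}
0.1 [ 1.59229918e-01  9.87241321e-01 -5.99197089e-04 -2.18010820e-04] 0.0187
```

View pics/scene0.png

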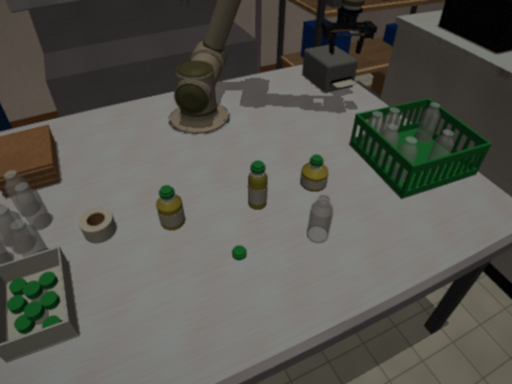

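View pics/top0.png

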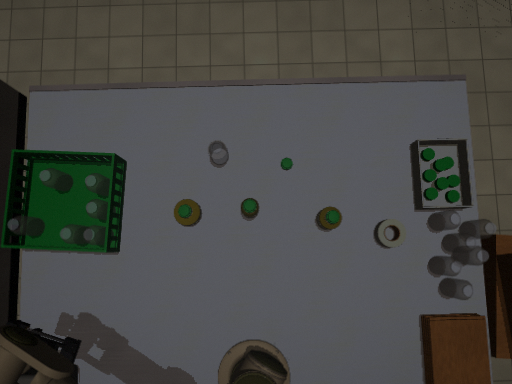

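The top view shows the jar at (187,212), slim at (250,207), mid at (330,217), empty at (219,153), spare cap at (287,163) and roll at (391,233). In the scene view the caps are at jar (316,161), slim (258,168) and mid (167,192). Next I'll enlarge the caps.

Run:
```python
import cv2,numpy as np
rows=[]
for n,cs in(("scene",[(316,163),(258,168),(167,192)]),("top",[(185,211),(250,206),(332,216)])):
    z=np.load(n+"0.npz");p=z['p'];d=z['d'];r=[]
    for (u,v) in cs:
        c=p[v-14:v+14,u-14:u+14]; c=cv2.convertScaleAbs(c,alpha=1.6)
        b=cv2.resize(c,(252,252),interpolation=cv2.INTER_NEAREST)
        for k in range(0,28,7): cv2.line(b,(k*9,0),(k*9,5),(255,255,255),1);cv2.line(b,(0,k*9),(5,k*9),(255,255,255),1)
        r.append(b)
        g=c.astype(int); m=(g[...,1]>g[...,2]+40)&(g[...,1]>g[...,0]+40)
        ys,xs=np.nonzero(m); print(n,(u,v),m.sum(),xs.min()+u-14,xs.max()+u-14,ys.min()+v-14,ys.max()+v-14,"depth min",d[v-14:v+14,u-14:u+14][m].min(),)
    rows.append(np.hstack(r))
cv2.imwrite("pics/crops.png",np.vstack(rows))
```

```text
scene (316, 163) 99 311 322 155 164 depth min 1.1057158
scene (258, 168) 127 251 264 161 172 depth min 1.0000736
scene (167, 192) 136 159 173 185 197 depth min 0.9628476
top (185, 211) 114 178 190 205 216 depth min 1.3584502
top (250, 206) 129 243 255 199 211 depth min 1.3117144
top (332, 216) 123 326 338 210 222 depth min 0.0
```

View pics/crops.png

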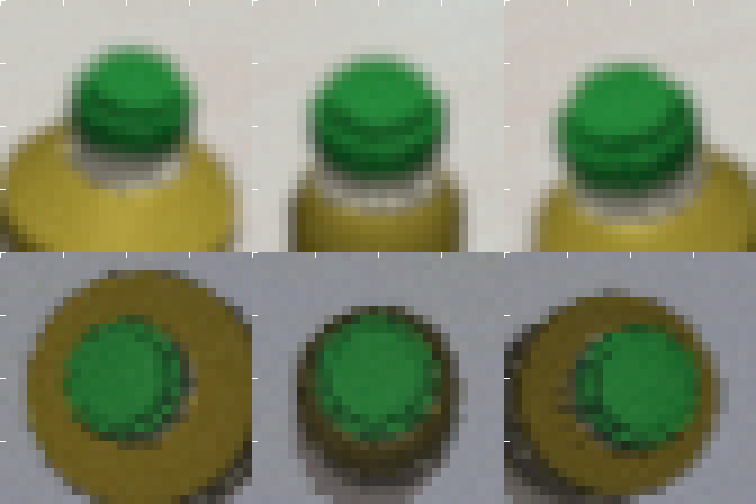

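The crops show all six crown tops clearly: scene (315.9,156.9), (257.4,162.9) and (166.1,187.8), top (183.3,210.5), (249.3,204.6) and (333.7,215.8), for jar, slim and mid in that order. Now I'll triangulate them.

Run:
```python
from workcell import bot
import cv2,numpy as np
S=dict(jar=(315.9,156.9),slim=(257.4,162.9),mid=(166.1,187.8));T=dict(jar=(183.3,210.5),slim=(249.3,204.6),mid=(333.7,215.8))
def ray(n,uv):
    i=bot.camera_info(n);K=np.array([[i['fx'],0,i['cx']],[0,i['fy'],i['cy']],[0,0,1]])
    q=cv2.undistortPoints(np.array([[uv]],float),K,i['D'])[0,0];R=i['R']
    d=R.T@np.r_[q,1];c=-R.T@i['t'];return c,d
H=dict(jar=.1035,mid=.1285,slim=.1535)
for k in S:
    a=ray("scene",S[k]);b=ray("top",T[k])
    A=np.stack([a[1],-b[1]],1);s=np.linalg.lstsq(A,b[0]-a[0],rcond=None)[0]
    P=a[0]+s[0]*a[1];Q=b[0]+s[1]*b[1];o=[]
    for n,uv,(c,d) in(("scene",S[k],a),("top",T[k],b)):
        D=np.load(n+"0.npz")['d'];z=D[int(round(uv[1])),int(round(uv[0]))]
        o+= [np.round(c+d*z,4), np.round(c+d*(H[k]-c[2])/d[2],4)]
    print(k,np.round((P+Q)/2,4),"gap",np.round(P-Q,4));print("   scene depth/h, top depth/h",*o)
for n,uv in(("empty",(219,155)),("spare",(287,163)),("roll",(391,233))):
    c,d=ray("top",uv);print(n,c+d*(.02-c[2])/d[2])
```

```text
jar [0.5158 0.2005 0.1031] gap [-0.0021 -0.0036 -0.0007]
   scene depth/h, top depth/h [0.515  0.1985 0.1029] [0.5156 0.198  0.1035] [0.5163 0.2013 0.1098] [0.5168 0.2023 0.1035]
slim [ 0.5249 -0.0009  0.1557] gap [-0.0006 -0.0013 -0.0001]
   scene depth/h, top depth/h [ 5.224e-01 -4.000e-04  1.536e-01] [ 5.222e-01 -4.000e-04  1.535e-01] [ 5.249e-01 -2.000e-04  1.587e-01] [ 5.254e-01 -2.000e-04  1.535e-01]
mid [ 0.4884 -0.2494  0.1309] gap [ 0.0006  0.0023 -0.0004]
   scene depth/h, top depth/h [ 0.4858 -0.2479  0.1281] [ 0.4862 -0.248   0.1285] [ 0.4883 -0.2511  0.1281] [ 0.4882 -0.251   0.1285]
empty [0.70427159 0.0972304  0.02      ]
spare [ 0.67200626 -0.12558484  0.02      ]
roll [ 0.43567502 -0.45159839  0.02      ]
```

```bash
cat > h.py <<'E'
from workcell import bot
import numpy as np
Q=[2**-.5,2**-.5,0,0]
def press(x,y,home,base=0.):
    bot.move_l([x,y,home+.022],feed=.12)
    f0=bot.read_ft_force()
    hit=bot.move_l([x,y,home-.0055],feed=.015,force_limit=8.5)
    bot.dwell(.3)
    print("hit",hit,"z over home",np.round(bot.read_position()[2]-home,4),"pos",np.round(bot.read_position(),4),"dF",np.round(bot.read_ft_force()-f0,2),"M",np.round(bot.read_torque(),2),"t",bot.read_time_s())
E
python3 - <<'E'
from h import *
bot.gripper_close()
bot.move_to([.516,.2005,.24],Q)
print(bot.read_width(),bot.read_qpos(),bot.read_time_s())
press(.516,.2005,.091)
import cv2
p,d=bot.camera("scene");cv2.imwrite("pics/jar.png",cv2.resize(p[110:230,220:380],None,fx=4,fy=4,interpolation=cv2.INTER_CUBIC))
E
```

```text
0.00048537164240475115 [1.58253474e-01 3.85853966e-01 1.28513888e+00 1.74524831e-04
 1.47058121e+00 1.56545305e-01] 3.1167
hit True z over home -0.0028 pos [0.5161 0.2005 0.0882] dF [-0.67 -1.07  7.57] M [-0.18  0.34 -0.02] t 6.15
```

View pics/jar.png

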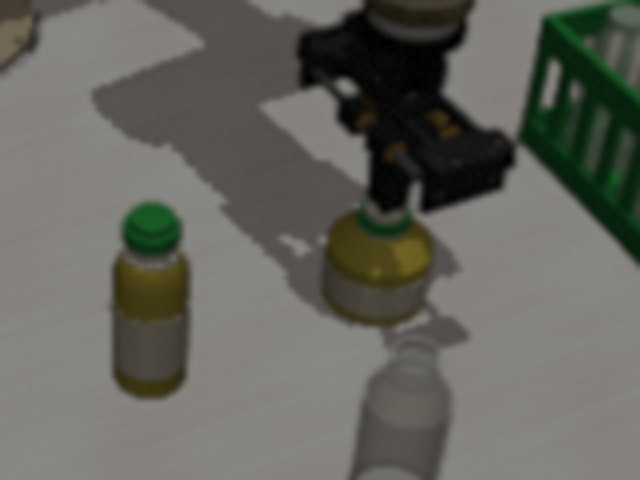

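The fingertips sit on the jar's cap, which reads as fully home: 7.6 N at rest and 2.8 mm of crown give below the home height. The bottle is upright, so I'll go on to the middle and slim bottles.

Run:
```python
from h import *
bot.move_l([.516,.2005,.24],feed=.12)
bot.move_to([.4872,-.2495,.24],Q)
press(.4872,-.2495,.116)
bot.move_l([.4872,-.2495,.24],feed=.12)
import cv2
p,d=bot.camera("top");cv2.imwrite("pics/top1.png",p)
bot.move_to([.524,-.0005,.24],Q)
press(.524,-.0005,.141)
bot.move_l([.524,-.0005,.26],feed=.12)
bot.move_to([.35,0.0,.3],Q)
a=[]
for n in("scene","top"):
    p,d=bot.camera(n);np.savez(n+"1.npz",p=p,d=d)
    a.append(cv2.resize(p[130:250,60:360] if n=="scene" else p[130:250,150:450],None,fx=2.6,fy=2.4,interpolation=cv2.INTER_CUBIC))
cv2.imwrite("pics/end.png",np.vstack(a));print(bot.read_time_s())
```

```text
hit True z over home -0.0029 pos [ 0.4873 -0.2496  0.1131] dF [-1.14  0.15  8.37] M [ 0.12  0.33 -0.02] t 12.1
hit True z over home -0.0029 pos [ 5.243e-01 -5.000e-04  1.381e-01] dF [-1.11  0.57  8.68] M [-0.02  0.38 -0.  ] t 16.9833
18.9917
```

View pics/end.png

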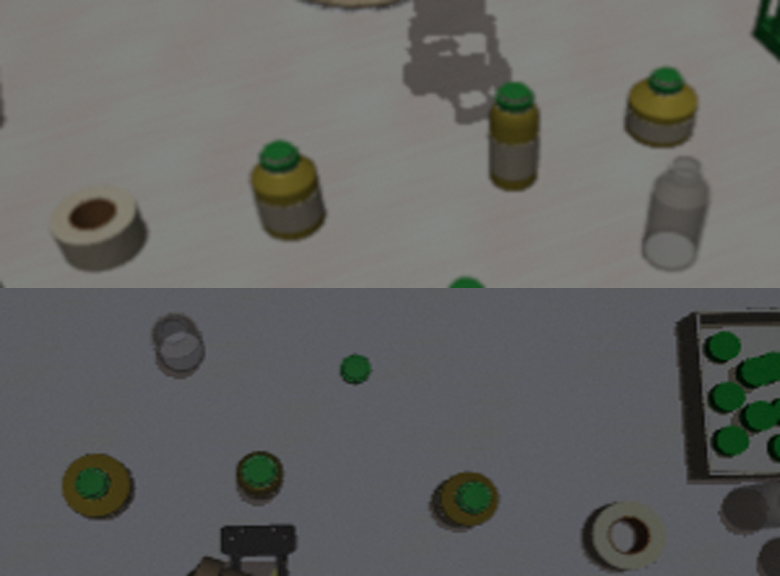

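All three bottles stand upright where they were with their caps seated. The empty bottle, spare cap and roll haven't moved, and the arm is clear. Each press ended at rest on 7.6 to 8.7 N, well above the 4 N that moves a cap, so the caps are on their stops.

```bash
python3 -c "
from workcell import bot
print(bot.read_ft_force()); print(bot.close_job())"
```

```text
[-0.15936754  1.00471275  0.15955439]
the job is handed in; nothing more can be done
None
```

I pressed all three caps home in order (jar, middle bottle, tall slim bottle), each at about 8 N; the bottles stayed upright, the other objects weren't touched, and I handed the job in at about 19 s.

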